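# Load the laboratory shaker

## Task

Load the shaker: stand each of the four closed containers on the bench beside it in the one holder on the shaker platform that matches its shape and size, down on the holder's floor and inside its rim. The containers are full, so keep them upright all the way, and leave the two open vessels standing where they are.

Things in the scene. Friction and masses are not known exactly. Their poses are not given: they have to be found in the camera images.
- square_bottle: capped square bottle: amber body 48 x 48 mm and 70 mm high with flat upright sides, above it a round white screw cap 32 mm across from 80 to 100 mm (overall height 100 mm), about 0.2 kg. Its x and y axes are square to the sides. Origin: centre of its underside, z up; stands on the bench at the start.
- wide_jar: wide round jar, 60 mm across, 68 mm high overall: grey body (58 mm across) with a white lid (60 mm across, from 50 to 68 mm), about 0.18 kg. Origin: centre of its underside, z up; stands on the bench at the start.
- slim_bottle: slim round bottle: amber body 36 mm across and 78 mm high, above it a white cap 28 mm across up to 100 mm, about 0.1 kg. Origin: centre of its underside, z up; stands on the bench at the start.
- oblong_box: oblong closed box, 86 mm long (its x axis) by 36 mm wide (its y axis), grey, with a white lid 88 x 38 mm from 48 to 60 mm (overall height 60 mm), about 0.16 kg. Origin: centre of its underside, z up; stands on the bench at the start.
- holder_square: square shallow metal holder on the shaker, 72 x 72 mm outside, 66 x 66 mm inside, sides along its x and y axes. Fixed on the shaker's black square platform (310 mm wide, top 62 mm above the bench), as are the other three holders, whose centres are about 120 mm apart or more; which holder is at which corner changes. Walls 14 mm high above the platform and 3 mm thick, floor 4 mm thick. Origin: centre of its underside, on the platform, z up.
- holder_wide: large round shallow metal holder on the shaker, 84 mm across outside, 78 mm inside. Fixed on the shaker's black square platform (310 mm wide, top 62 mm above the bench), as are the other three holders, whose centres are about 120 mm apart or more; which holder is at which corner changes. Walls 14 mm high above the platform and 3 mm thick, floor 4 mm thick. Origin: centre of its underside, on the platform, z up.
- holder_slim: small round shallow metal holder on the shaker, 60 mm across outside, 54 mm inside. Fixed on the shaker's black square platform (310 mm wide, top 62 mm above the bench), as are the other three holders, whose centres are about 120 mm apart or more; which holder is at which corner changes. Walls 14 mm high above the platform and 3 mm thick, floor 4 mm thick. Origin: centre of its underside, on the platform, z up.
- holder_oblong: oblong shallow metal holder on the shaker, 110 x 60 mm outside, 104 x 54 mm inside, long side along its x axis. Fixed on the shaker's black square platform (310 mm wide, top 62 mm above the bench), as are the other three holders, whose centres are about 120 mm apart or more; which holder is at which corner changes. Walls 14 mm high above the platform and 3 mm thick, floor 4 mm thick. Origin: centre of its underside, on the platform, z up.
- beaker: open round clear beaker, 62 mm across, 85 mm high, no cap; to be left alone. Origin: centre of its underside, z up; stands on the bench at the start.
- open_jar: open square white jar, 56 x 56 mm, 60 mm high, no lid; to be left alone. Origin: centre of its underside, z up; stands on the bench at the start.
Not all that is in view belongs to the job. Leave any purple or red look-alike of the wide_jar alone. Leave any green look-alike of the oblong_box alone.

How it is judged:
By the outcome, as a careful person would: the job done as asked, in the order asked, and still so for the second after the job is handed in, with the robot touching nothing.
It also fails if it takes over 128 s, if anything falls off the work surface, if the arm or the gripper's body presses on something with over 40 N, if the wrist force passes 120 N, or if a joint passes its speed limit or range.

## Robot

A 7-joint arm with a two-finger parallel gripper is mounted at the origin on the work surface. World frame = base frame: x ahead of the robot, y to its left, z up, the work surface at z = 0. Lengths are in m, angles in rad, forces in N, time in s.
With the tool pointing down it reaches from about 0.35 to 0.9 m from the base axis. Payload 19.9 kg.
Tool frame: the origin (TCP) lies midway between the tips of the shut fingers; the grasp point (between the pads) lies grasp_offset behind it (grasp_offset is the distance from the TCP to the grasp point, in m); z points along the fingers, x is the direction in which the jaws open and shut, and the axes are right-handed (so a half turn about z gives the same grasp; the last joint's range is limited). The gripper opens to 94 mm and grips with 3 to 60 N. Pads are 16 mm wide; open, the fingers measure 119 mm over their backs; the gripper's body (75 mm by 177 mm) begins 78 mm behind the grasp point.
Start: joints at [1.139, 0.417, -0.01, 1.614, 0.005, 1.111, -0.053], TCP at [0.237, -0.578, 0.205] pointing down, gripper open.
Joint ranges: [-2.81, 2.81], [-0.39, 2.02], [-1.27, 1.25], [0.06, 2.57], [-1.19, 4.33], [0.19, 2], [-2.82, 2.82]. Speed limits (rad/s): [1.89, 1.89, 2.39, 2.39, 3.01, 3.01, 3.01].

## Interface

Orientations are given as [roll, pitch, yaw] about the fixed x, y, z axes, in that order (R = Rz(yaw) Ry(pitch) Rx(roll)).
In Python, from bench import * gives the robot as it stands. The module is installed in compiled form; this text tells all that it offers.
- The arm moves only by the shell command python3 -m inch 'ROWS' [FORCE]. ROWS is JSON, a list of rows, each an object with "xyz": the shift along the tool's x, y, z in mm, a list of three; "turn": the turn, a rotation vector about the tool's x, y, z in rad, a list of three; "jaw": the opening, from -1 (shut) to 1 (fully open). In form: [{"xyz": [dx, dy, dz], "turn": [ax, ay, az], "jaw": jaw}, ...]. A call has 1 to 10 rows; each row is the pose to reach, as a shift and turn from the pose commanded when the call began, along the tool's axes at that moment; what a row does not reach only later rows make up. A row lasts 1/10 s, in which the tool goes at most 50 mm and 8.59 degrees, less where a joint would pass 70% of its speed; a pose out of reach is approached as far as the arm can. A call with a gripper value outside its range is refused whole. The fingers move at their own pace and stop on an object; FORCE is the grip in N (left out, the last holds). Time passes only in rows, so rows that repeat a pose let the fingers close. It gives the time, the measured TCP pose, the force and the opening at its end, in the units of the state.
- get_state(): the state, without advancing time (a new reading comes with each control period).
- snapshot(name): name is "side" or "top"; returns a dict with "color" (400x640x3 uint8, blue, green, red), "depth" (400x640 float32, m along the optical axis (not along the pixel's ray), 0 where there is no reading), "fx", "fy", "cx", "cy" (pixels), "pose" (4x4, takes a point from camera to world coordinates). Camera axes: x right, y down, z forward; pixel columns grow to the right and rows downward; lengths in m; the calibration is good to about 2 mm. A picture is of the moment at which its call begins.
- finish_job(): hands the job in, once; it reports no verdict.
The state is a dict: "t": time; "q": joint angles; "qvel": joint speeds; "effort": joint torques, N m; "eef_pos": TCP position; "tool_rot": TCP orientation; "force": force on the tool from outside, world axes, zero at the start; "wrist_torque": the same for the moment, N m; "width": finger opening in m.
Only numpy, scipy, OpenCV 4.12 (cv2) and the standard library are available. Lean on these libraries where they do the work, as an engineer would, in place of code of your own. Each camera call takes 0.05 s, during which the arm holds its last target.

## Working session

There is one attempt and no reset: what is moved stays moved. The work goes in short steps, Python scripts to look and compute and a shell command to move; the robot and the scene stay as the last step left them, time stands still between calls to the robot, and variables do not carry over. Pictures are saved under pics/ and viewed, and the job is handed in when it is done.

```bash
mkdir -p pics; python3 - <<'E'
from bench import *
import cv2,numpy as np
s=get_state();print({k:np.round(v,4).tolist() for k,v in s.items()})
try: print(grasp_offset)
except Exception as e: print(e)
for n in("top","side"):
    d=snapshot(n);cv2.imwrite(f"pics/{n}0.png",d["color"]);np.savez(f"{n}0.npz",**d);print(n,d["fx"],d["fy"],d["cx"],d["cy"]);print(np.round(d["pose"],4))
E
```

```text
{'t': 0.0, 'q': [1.1395, 0.4179, -0.0103, 1.6142, 0.0047, 1.1107, -0.053], 'qvel': [-0.0012, -0.0006, -0.0009, -0.0003, 0.0006, -0.0001, -0.0004], 'effort': [-0.0003, -85.1257, 0.6382, -42.5995, -0.0489, 0.0185, 0.0001], 'eef_pos': [0.2373, -0.5778, 0.2049], 'tool_rot': [3.1415, 0.0012, -1.181], 'force': [-1.0515, 0.0013, 0.0189], 'wrist_torque': [0.0468, -0.0123, 0.0033], 'width': 0.0941}
0.0188
top 400.69968551354907 400.69968551354907 315.78046281430613 204.1020892699418
[[ 0.0051 -0.9814  0.192   0.344 ]
 [-0.9995 -0.0108 -0.0288 -0.027 ]
 [ 0.0304 -0.1917 -0.981   0.8903]
 [ 0.      0.      0.      1.    ]]
side 367.23129605974606 367.23129605974606 318.2493692042193 201.39272497703604
[[-0.9909 -0.0997  0.0907  0.3973]
 [-0.1343  0.6775 -0.7232  0.693 ]
 [ 0.0106 -0.7288 -0.6847  0.7626]
 [ 0.      0.      0.      1.    ]]
```

View pics/top0.png

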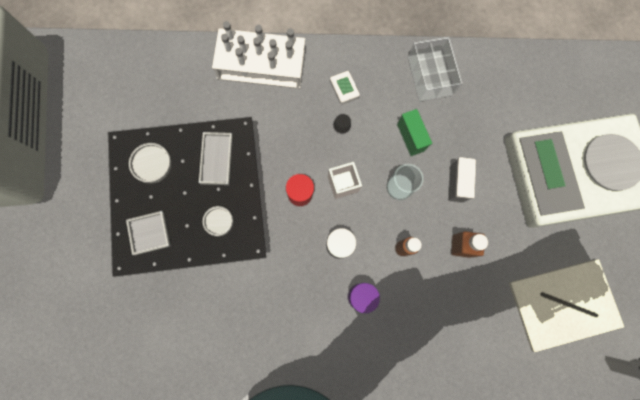

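View pics/side0.png

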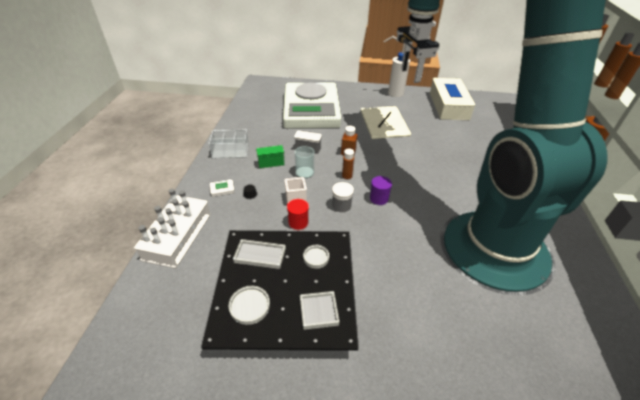

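Top view candidates:
- **wide_jar:** white lid (342,243). Red (300,188) and purple (365,297) are look-alikes, and the open jar is at (345,179).
- **oblong_box:** white lid (465,178). Green (415,131) is a look-alike.
- **slim_bottle:** (410,245).
- **square_bottle:** (474,243).
- **Beaker:** (405,181).
- **Holders:** wide (150,162), oblong (215,158), square (148,232), slim (217,221).

I'll check these in a close crop and measure.

```bash
cat > h.py <<'E'
import numpy as np,cv2
def load(n): return dict(np.load(n))
def ray(d,uv,z):
    uv=np.asarray(uv,float).reshape(-1,2);P=d["pose"]
    r=np.c_[(uv[:,0]-d["cx"])/d["fx"],(uv[:,1]-d["cy"])/d["fy"],np.ones(len(uv))]@P[:3,:3].T
    return P[:3,3]+r*((z-P[2,3])/r[:,2])[:,None]
def pts(d):
    h,w=d["depth"].shape;v,u=np.mgrid[:h,:w];Z=d["depth"]
    c=np.stack([(u-d["cx"])/d["fx"]*Z,(v-d["cy"])/d["fy"]*Z,Z],-1)
    return c@d["pose"][:3,:3].T+d["pose"][:3,3]
def blob(d,uv,r,zlo,zhi,bright=None):
    p=pts(d);m=(p[...,2]>zlo)&(p[...,2]<zhi)&(d["depth"]>0)
    if bright is not None: m&=d["color"].min(2)>bright
    k=np.zeros(m.shape,bool);u,v=uv;k[v-r:v+r+1,u-r:u+r+1]=1;m&=k
    n,l,st,c=cv2.connectedComponentsWithStats(m.astype(np.uint8))
    i=1+np.argmax(st[1:,4]);return l==i,p
def rect(d,m,z):
    cs,_=cv2.findContours(m.astype(np.uint8),cv2.RETR_EXTERNAL,cv2.CHAIN_APPROX_NONE)
    c=max(cs,key=len).reshape(-1,2)
    w=ray(d,c,z)[:,:2].astype(np.float32)
    return cv2.minAreaRect(w*1000),cv2.minEnclosingCircle(w*1000)
E
python3 - <<'E'
from h import *
d=load("top0.npz");p=pts(d)
for n,uv,r,z,lo,hi,b in [("jar",(342,243),24,.068,.055,.09,130),("slim cap",(413,245),14,.1,.085,.12,110),("sq cap",(479,242),14,.1,.085,.12,110),("box",(465,178),26,.06,.045,.08,130),
 ("beaker",(405,181),28,.085,.02,.12,None),("openjar",(345,179),24,.06,.045,.08,None),("purple",(365,297),24,.068,.05,.09,None),("red",(300,188),24,.068,.05,.09,None),("green",(415,131),26,.06,.045,.08,None),("sq body",(470,243),22,.07,.055,.08,None),
 ("Hwide",(150,162),28,.076,.0,.12,110),("Hobl",(215,158),34,.076,.0,.12,110),("Hsq",(148,232),28,.076,0,.12,110),("Hslim",(217,221),22,.076,0,.12,110)]:
    try:
        m,_=blob(d,uv,r,lo,hi,b);R,C=rect(d,m,z);q=p[m]
        print(n,m.sum(),"zmed %.3f"%np.median(q[:,2]),"cen",np.round(ray(d,np.argwhere(m)[:,::-1].mean(0),z)[0,:2]*1000,0),"rect",np.round(R[0],0),np.round(R[1],0),round(R[2],1),"circ",np.round(C[0],0),round(2*C[1]))
    except Exception as e: print(n,e)
for uv in [(130,140),(180,200),(240,260),(300,330),(115,200)]: print(uv,np.round(p[uv[1],uv[0]],3))
# bench far side of platform
c=d["color"]
a=cv2.resize(c[110:310,100:300],None,fx=3,fy=3,interpolation=cv2.INTER_CUBIC);b=cv2.resize(c[110:310,290:500],None,fx=3.5,fy=3,interpolation=cv2.INTER_CUBIC)
cv2.imwrite("pics/hold.png",a[:590]);cv2.imwrite("pics/obj.png",b[:590])
E
```

```text
jar 660 zmed 0.068 cen [ 424. -103.] rect [ 424. -104.] [58. 58.] 0.4 circ [ 424. -103.] 60
slim cap 159 zmed 0.100 cen [ 419. -244.] rect [ 419. -245.] [26. 26.] 0.4 circ [ 418. -244.] 28
sq cap 206 zmed 0.100 cen [ 425. -377.] rect [ 425. -376.] [31. 31.] 43.3 circ [ 425. -377.] 33
box 678 zmed 0.060 cen [ 568. -376.] rect [ 568. -376.] [38. 88.] 83.5 circ [ 569. -376.] 93
beaker 671 zmed 0.062 cen [ 553. -237.] rect [ 552. -236.] [60. 80.] 43.9 circ [ 553. -235.] 81
openjar 297 zmed 0.059 cen [ 564. -113.] rect [ 564. -113.] [59. 58.] 17.6 circ [ 565. -113.] 80
purple 721 zmed 0.068 cen [ 314. -149.] rect [ 315. -149.] [58. 59.] 44.1 circ [ 314. -149.] 61
red 641 zmed 0.068 cen [539. -16.] rect [539. -17.] [61. 57.] 0.8 circ [539. -16.] 62
green 711 zmed 0.060 cen [ 677. -272.] rect [ 677. -271.] [90. 42.] 20.4 circ [ 677. -271.] 96
sq body 356 zmed 0.069 cen [ 423. -368.] rect [ 425. -374.] [51. 49.] 82.6 circ [ 424. -375.] 65
Hwide 1279 zmed 0.066 cen [588. 297.] rect [588. 298.] [85. 82.] 4.3 circ [589. 298.] 86
Hobl 1528 zmed 0.067 cen [600. 162.] rect [601. 162.] [ 62. 113.] 88.9 circ [601. 161.] 125
Hsq 1341 zmed 0.066 cen [441. 289.] rect [441. 289.] [75. 75.] 15.3 circ [441. 290.] 101
Hslim 704 zmed 0.067 cen [467. 150.] rect [467. 150.] [60. 61.] 0.5 circ [467. 150.] 62
(130, 140) [0.642 0.348 0.061]
(180, 200) [0.511 0.232 0.063]
(240, 260) [0.388 0.103 0.061]
(300, 330) [ 0.244 -0.021 -0.002]
(115, 200) [0.51  0.366 0.063]
```

View pics/hold.png

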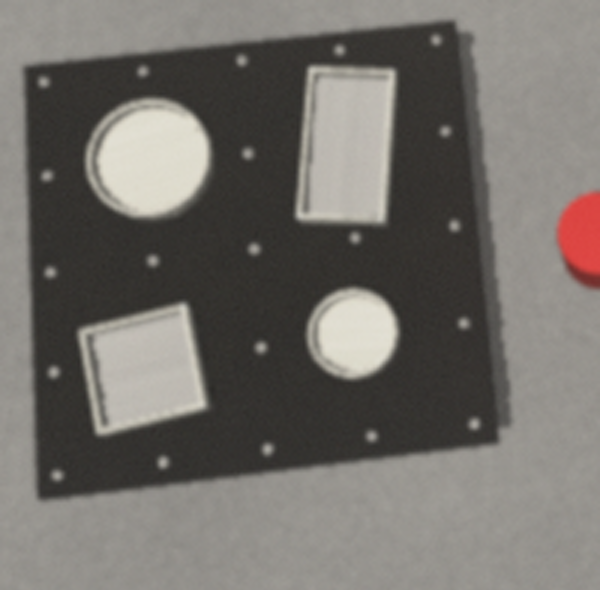

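View pics/obj.png

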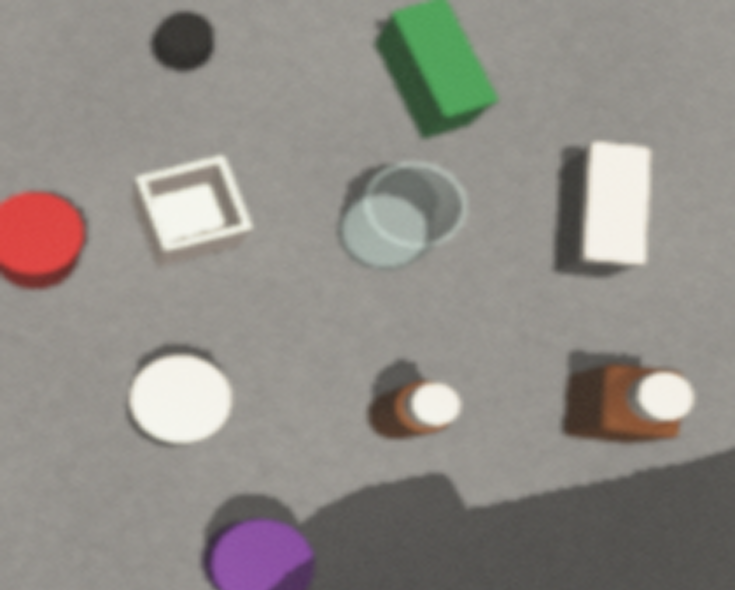

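The crop confirms the choices: white round lid, white box lid, and two amber capped bottles. The heights and sizes fit. Next I'll refine the angles and cross-check with the side view.

```bash
python3 - <<'E'
from h import *
d=load("top0.npz")
def pca(uv,r,z,lo,hi,b):
    m,p=blob(d,uv,r,lo,hi,b);w=ray(d,np.argwhere(m)[:,::-1],z)[:,:2];w-=w.mean(0);_,_,V=np.linalg.svd(w,full_matrices=False);return np.degrees(np.arctan2(V[0,1],V[0,0]))
print("box",pca((465,178),26,.06,.045,.08,130),"Hobl",pca((215,158),34,.076,0,.12,110))
# platform outline
m=((d["color"].max(2)<85)).astype(np.uint8);k=np.zeros_like(m);k[100:290,95:275]=1;m=cv2.morphologyEx(m*k,cv2.MORPH_CLOSE,np.ones((15,15)))
print("platform",rect(d,m,.062)[0])
s=load("side0.npz");p=pts(s)
for n,uv,r,z,lo,hi,b in [("jar",(343,190),16,.068,.055,.09,130),("slim",(349,155),9,.1,.085,.12,110),("sq",(349,131),9,.1,.085,.12,110),("box",(308,135),20,.06,.045,.08,130),("Hwide",(249,305),26,.076,.05,.12,110),("Hobl",(260,254),30,.076,.05,.12,110),("Hsq",(320,310),26,.076,.05,.12,110),("Hslim",(316,256),17,.076,.05,.12,110)]:
    m,_=blob(s,uv,r,lo,hi,b);R,C=rect(s,m,z)
    print(n,"zmed %.3f"%np.median(p[m][:,2]),"rect",np.round(R[0]),np.round(R[1]),round(R[2],1),"circ",np.round(C[0]))
E
```

```text
box 173.74402152854805 Hobl 179.1426532215808
platform ((527.4002685546875, 220.250732421875), (307.7080993652344, 314.53216552734375), 7.5188727378845215)
jar zmed 0.067 rect [426. -97.] [58. 65.] 8.4 circ [425. -97.]
slim zmed 0.098 rect [ 421. -236.] [25. 42.] 4.7 circ [ 421. -236.]
sq zmed 0.098 rect [ 427. -367.] [27. 50.] 4.6 circ [ 425. -367.]
box zmed 0.059 rect [ 570. -369.] [49. 90.] 84.1 circ [ 572. -370.]
Hwide zmed 0.066 rect [591. 300.] [85. 87.] 8.1 circ [590. 300.]
Hobl zmed 0.066 rect [603. 164.] [ 69. 114.] 88.9 circ [604. 164.]
Hsq zmed 0.066 rect [443. 291.] [75. 80.] 15.1 circ [443. 290.]
Hslim zmed 0.066 rect [469. 154.] [59. 65.] 8.2 circ [468. 154.]
```

```bash
cat > go.py <<'E'
import sys,numpy as np
from bench import get_state
from scipy.spatial.transform import Rotation as Ro
s=get_state();x,y,z,yaw=map(float,sys.argv[1:5])
R=Ro.from_euler("xyz",s["tool_rot"]);T=Ro.from_euler("xyz",[np.pi,0,np.radians(yaw)])
print("t",round(s["t"],2),"pos",np.round(np.array(s["eef_pos"])*1000,1),"rot",np.round(np.degrees(s["tool_rot"]),1),"F",np.round(s["force"],1),"w",round(s["width"]*1000,1))
d=np.array([x,y,z])-np.array(s["eef_pos"])*1000
print("xyz",np.round(R.inv().apply(d),1),"turn",np.round((R.inv()*T).as_rotvec(),3))
E
python3 go.py 425 -375 205 -97.4
```

```text
t 0.1 pos [ 237.4 -577.8  204.9] rot [ 1.80e+02  1.00e-01 -6.77e+01] F [0.2 0.2 0.4] w 94.1
xyz [-116.3 -250.6   -0. ] turn [0.    0.001 0.519]
```

```bash
python3 -m inch '[{"xyz":[-15,-30,0],"turn":[0,0,0.05],"jaw":1},{"xyz":[-31,-67,0],"turn":[0,0,0.13],"jaw":1},{"xyz":[-49,-106,0],"turn":[0,0,0.22],"jaw":1},{"xyz":[-67,-145,0],"turn":[0,0,0.31],"jaw":1},{"xyz":[-85,-184,0],"turn":[0,0,0.40],"jaw":1},{"xyz":[-100,-218,0],"turn":[0,0,0.47],"jaw":1},{"xyz":[-111,-240,0],"turn":[0,0,0.51],"jaw":1},{"xyz":[-116,-251,0],"turn":[0,0,0.519],"jaw":1},{"xyz":[-116,-251,0],"turn":[0,0,0.519],"jaw":1},{"xyz":[-116,-251,0],"turn":[0,0,0.519],"jaw":1}]' 15; python3 go.py 425 -375 29 -97.4
```

```text
t: 1.1
eef_pos: [0.4251, -0.3758, 0.2053]
tool_rot: [3.141, 0.0, -1.7]
force: [-0.9, -0.5, -0.9]
width: 0.094
t 1.1 pos [ 425.1 -375.8  205.3] rot [180.    0.  -97.4] F [-0.9 -0.5 -0.9] w 94.0
xyz [-8.000e-01  1.000e-01  1.763e+02] turn [0.001 0.    0.   ]
```

```bash
python3 -m inch '[{"xyz":[-1,0,20],"turn":[0,0,0],"jaw":1},{"xyz":[-1,0,45],"turn":[0,0,0],"jaw":1},{"xyz":[-1,0,70],"turn":[0,0,0],"jaw":1},{"xyz":[-1,0,95],"turn":[0,0,0],"jaw":1},{"xyz":[-1,0,120],"turn":[0,0,0],"jaw":1},{"xyz":[-1,0,140],"turn":[0,0,0],"jaw":1},{"xyz":[-1,0,158],"turn":[0,0,0],"jaw":1},{"xyz":[-1,0,170],"turn":[0,0,0],"jaw":1},{"xyz":[-1,0,176],"turn":[0,0,0],"jaw":1},{"xyz":[-1,0,176],"turn":[0,0,0],"jaw":1}]' 15; python3 -m inch '[{"xyz":[0,0,0],"turn":[0,0,0],"jaw":0.3},{"xyz":[0,0,0],"turn":[0,0,0],"jaw":0.1},{"xyz":[0,0,0],"turn":[0,0,0],"jaw":-0.1},{"xyz":[0,0,0],"turn":[0,0,0],"jaw":-0.4},{"xyz":[0,0,0],"turn":[0,0,0],"jaw":-1},{"xyz":[0,0,0],"turn":[0,0,0],"jaw":-1},{"xyz":[0,0,0],"turn":[0,0,0],"jaw":-1},{"xyz":[0,0,0],"turn":[0,0,0],"jaw":-1}]' 20
```

```text
t: 2.1
eef_pos: [0.4252, -0.3747, 0.029]
tool_rot: [3.141, 0.0, -1.701]
force: [0.1, 0.3, 0.3]
width: 0.0939
t: 2.9
eef_pos: [0.4257, -0.3747, 0.0296]
tool_rot: [-3.141, -0.0, -1.7]
force: [-0.5, -3.0, 3.8]
width: 0.0479
```

```bash
python3 -m inch '[{"xyz":[0,0,-6],"turn":[0,0,0],"jaw":-1},{"xyz":[0,0,-18],"turn":[0,0,0],"jaw":-1},{"xyz":[0,0,-38],"turn":[0,0,0],"jaw":-1},{"xyz":[0,0,-62],"turn":[0,0,0],"jaw":-1},{"xyz":[0,0,-88],"turn":[0,0,0],"jaw":-1},{"xyz":[0,0,-112],"turn":[0,0,0],"jaw":-1},{"xyz":[0,0,-132],"turn":[0,0,0],"jaw":-1},{"xyz":[0,0,-144],"turn":[0,0,0],"jaw":-1},{"xyz":[0,0,-150],"turn":[0,0,0],"jaw":-1},{"xyz":[0,0,-150],"turn":[0,0,0],"jaw":-1}]' 20; python3 go.py 442 289 180 -74.7
python3 - <<'E'
from bench import *
import cv2
cv2.imwrite("pics/l1.png",snapshot("side")["color"][0:260,200:520])
E
```

```text
t: 3.9
eef_pos: [0.4258, -0.3744, 0.1798]
tool_rot: [-3.141, -0.0, -1.7]
force: [-0.4, -0.3, -2.7]
width: 0.0483
t 3.9 pos [ 425.8 -374.4  179.8] rot [-180.    -0.   -97.4] F [-0.4 -0.3 -2.7] w 48.3
xyz [-6.60e+02  6.94e+01 -3.00e-01] turn [-0.    -0.    -0.396]
```

View pics/l1.png

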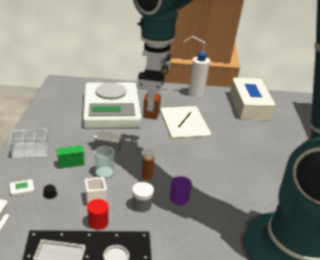

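```bash
python3 -m inch '[{"xyz":[-8,1,0],"turn":[0,0,0],"jaw":-1},{"xyz":[-26,3,0],"turn":[0,0,0],"jaw":-1},{"xyz":[-54,6,0],"turn":[0,0,0],"jaw":-1},{"xyz":[-88,9,0],"turn":[0,0,0],"jaw":-1},{"xyz":[-124,13,0],"turn":[0,0,0],"jaw":-1},{"xyz":[-160,17,0],"turn":[0,0,0],"jaw":-1},{"xyz":[-196,21,0],"turn":[0,0,0],"jaw":-1},{"xyz":[-232,24,0],"turn":[0,0,0],"jaw":-1},{"xyz":[-268,28,0],"turn":[0,0,0],"jaw":-1},{"xyz":[-304,32,0],"turn":[0,0,0],"jaw":-1}]' 20;  python3 -m inch '[{"xyz":[-36,4,0],"turn":[0,0,-0.02],"jaw":-1},{"xyz":[-72,8,0],"turn":[0,0,-0.07],"jaw":-1},{"xyz":[-108,12,0],"turn":[0,0,-0.13],"jaw":-1},{"xyz":[-144,15,0],"turn":[0,0,-0.19],"jaw":-1},{"xyz":[-180,19,0],"turn":[0,0,-0.25],"jaw":-1},{"xyz":[-216,23,0],"turn":[0,0,-0.31],"jaw":-1},{"xyz":[-250,26,0],"turn":[0,0,-0.36],"jaw":-1},{"xyz":[-278,30,0],"turn":[0,0,-0.39],"jaw":-1},{"xyz":[-298,32,0],"turn":[0,0,-0.396],"jaw":-1},{"xyz":[-310,33,0],"turn":[0,0,-0.396],"jaw":-1}]' 20; python3 go.py 442 289 180 -74.7
```

```text
t: 4.95
eef_pos: [0.4321, -0.0662, 0.1791]
tool_rot: [3.141, -0.0, -1.699]
force: [-0.4, 0.0, -1.8]
width: 0.0476
t: 5.95
eef_pos: [0.4387, 0.2449, 0.179]
tool_rot: [3.141, 0.0, -1.301]
force: [0.5, -1.3, -2.5]
width: 0.0482
t 5.95 pos [438.7 244.9 179. ] rot [180.    0.  -74.6] F [ 0.5 -1.3 -2.5] w 48.2
xyz [-41.6 -14.9  -1. ] turn [0.001 0.    0.003]
```

```bash
python3 -m inch '[{"xyz":[-10,-4,0],"turn":[0,0,0],"jaw":-1},{"xyz":[-26,-9,0],"turn":[0,0,0],"jaw":-1},{"xyz":[-37,-13,0],"turn":[0,0,0],"jaw":-1},{"xyz":[-42,-15,0],"turn":[0,0,0],"jaw":-1},{"xyz":[-42,-15,8],"turn":[0,0,0],"jaw":-1},{"xyz":[-42,-15,22],"turn":[0,0,0],"jaw":-1},{"xyz":[-42,-15,38],"turn":[0,0,0],"jaw":-1},{"xyz":[-42,-15,50],"turn":[0,0,0],"jaw":-1},{"xyz":[-42,-15,58],"turn":[0,0,0],"jaw":-1},{"xyz":[-42,-15,60],"turn":[0,0,0],"jaw":-1}]' 20; python3 go.py 442 289 97 -74.7
python3 - <<'E'
from bench import *
import cv2
cv2.imwrite("pics/p1s.png",cv2.resize(snapshot("side")["color"][200:370,180:400],None,fx=3,fy=3))
E
```

```text
t: 6.95
eef_pos: [0.4434, 0.2868, 0.1184]
tool_rot: [3.14, -0.0, -1.304]
force: [0.1, -0.3, -2.1]
width: 0.0478
t 6.95 pos [443.4 286.8 118.4] rot [179.9  -0.  -74.7] F [ 0.1 -0.3 -2.1] w 47.8
xyz [-2.5  0.7 21.4] turn [ 0.001 -0.    -0.   ]
```

View pics/p1s.png

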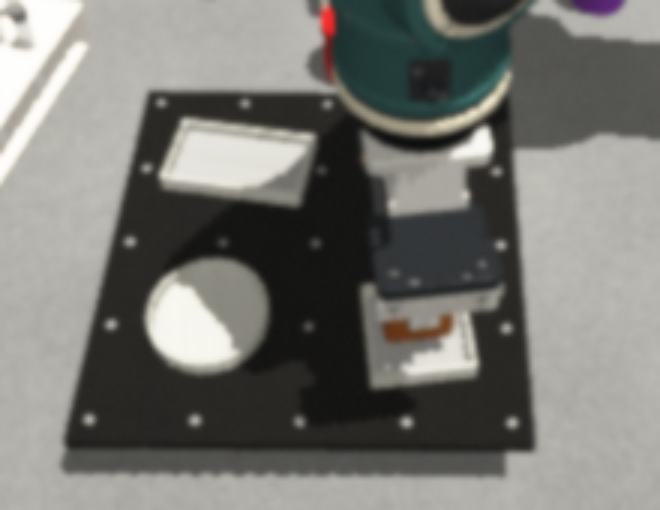

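The bottle is centred over the square holder and level, so I'm lowering it and releasing.

```bash
python3 -m inch '[{"xyz":[-2,1,6],"turn":[0,0,0],"jaw":-1},{"xyz":[-2,1,13],"turn":[0,0,0],"jaw":-1},{"xyz":[-2,1,18],"turn":[0,0,0],"jaw":-1},{"xyz":[-2,1,21],"turn":[0,0,0],"jaw":-1},{"xyz":[-2,1,22.5],"turn":[0,0,0],"jaw":-1},{"xyz":[-2,1,23],"turn":[0,0,0],"jaw":-1},{"xyz":[-2,1,23],"turn":[0,0,0],"jaw":-1}]' 20; python3 -m inch '[{"xyz":[0,0,0],"turn":[0,0,0],"jaw":0.1},{"xyz":[0,0,0],"turn":[0,0,0],"jaw":0.3},{"xyz":[0,0,0],"turn":[0,0,0],"jaw":0.5},{"xyz":[0,0,0],"turn":[0,0,0],"jaw":0.5},{"xyz":[0,0,-10],"turn":[0,0,0],"jaw":0.5},{"xyz":[0,0,-35],"turn":[0,0,0],"jaw":0.5},{"xyz":[0,0,-70],"turn":[0,0,0],"jaw":0.5},{"xyz":[0,0,-110],"turn":[0,0,0],"jaw":0.5},{"xyz":[0,0,-140],"turn":[0,0,0],"jaw":0.5},{"xyz":[0,0,-150],"turn":[0,0,0],"jaw":0.5}]'; python3 go.py 419 -243 245 -90
```

```text
t: 7.7
eef_pos: [0.4424, 0.289, 0.0966]
tool_rot: [-3.141, 0.0, -1.304]
force: [0.0, -0.4, -1.7]
width: 0.0476
t: 8.7
eef_pos: [0.443, 0.2898, 0.2503]
tool_rot: [-3.137, 0.001, -1.304]
force: [-0.7, -0.2, -1.2]
width: 0.0702
t 8.7 pos [443.  289.8 250.3] rot [-1.797e+02  1.000e-01 -7.470e+01] F [-0.7 -0.2 -1.2] w 70.2
xyz [507.5 163.8   4. ] turn [-0.004  0.002  0.267]
```

```bash
python3 -m inch '[{"xyz":[15,5,0],"turn":[0,0,0],"jaw":0.5},{"xyz":[48,15,0],"turn":[0,0,0],"jaw":0.6},{"xyz":[94,30,0],"turn":[0,0,0.04],"jaw":0.7},{"xyz":[141,45,0],"turn":[0,0,0.09],"jaw":0.8},{"xyz":[188,60,0],"turn":[0,0,0.14],"jaw":0.8},{"xyz":[235,75,0],"turn":[0,0,0.19],"jaw":0.8},{"xyz":[282,90,0],"turn":[0,0,0.24],"jaw":0.8},{"xyz":[329,105,0],"turn":[0,0,0.267],"jaw":0.8},{"xyz":[376,120,0],"turn":[0,0,0.267],"jaw":0.8},{"xyz":[423,136,0],"turn":[0,0,0.267],"jaw":0.8}]'; python3 go.py 419 -243 200 -90
python3 - <<'E'
from bench import *
import cv2
cv2.imwrite("pics/p1t.png",cv2.resize(snapshot("top")["color"][100:300,90:290],None,fx=3,fy=3)[:590])
E
```

```text
t: 9.7
eef_pos: [0.4219, -0.1568, 0.2467]
tool_rot: [-3.141, -0.0, -1.571]
force: [1.7, 0.9, 0.3]
width: 0.085
t 9.7 pos [ 421.9 -156.8  246.7] rot [-180.   -0.  -90.] F [1.7 0.9 0.3] w 85.0
xyz [86.2  3.  46.7] turn [-0. -0. -0.]
```

View pics/p1t.png

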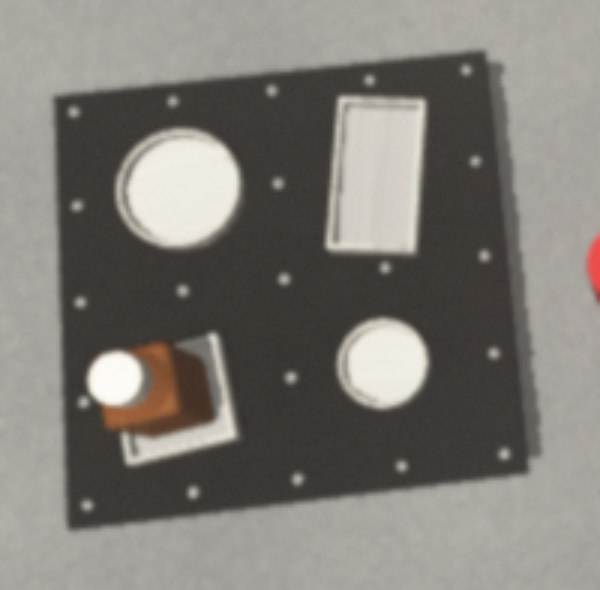

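The square bottle stands in the square holder (crop ~150,390). Slim bottle next.

```bash
python3 -m inch '[{"xyz":[30,1,5],"turn":[0,0,0],"jaw":0.8},{"xyz":[62,2,15],"turn":[0,0,0],"jaw":0.8},{"xyz":[80,3,30],"turn":[0,0,0],"jaw":0.8},{"xyz":[86,3,50],"turn":[0,0,0],"jaw":0.8},{"xyz":[86,3,80],"turn":[0,0,0],"jaw":0.8},{"xyz":[86,3,115],"turn":[0,0,0],"jaw":0.8},{"xyz":[86,3,150],"turn":[0,0,0],"jaw":0.8},{"xyz":[86,3,180],"turn":[0,0,0],"jaw":0.8},{"xyz":[86,3,203],"turn":[0,0,0],"jaw":0.8},{"xyz":[86,3,213],"turn":[0,0,0],"jaw":0.8}]'; python3 -m inch '[{"xyz":[0,0,0],"turn":[0,0,0],"jaw":0.3},{"xyz":[0,0,0],"turn":[0,0,0],"jaw":0.0},{"xyz":[0,0,0],"turn":[0,0,0],"jaw":-0.15},{"xyz":[0,0,0],"turn":[0,0,0],"jaw":-0.25},{"xyz":[0,0,0],"turn":[0,0,0],"jaw":-1},{"xyz":[0,0,0],"turn":[0,0,0],"jaw":-1},{"xyz":[0,0,0],"turn":[0,0,0],"jaw":-1},{"xyz":[0,0,0],"turn":[0,0,0],"jaw":-1}]' 15;python3 go.py 467 151 180 -90
```

```text
t: 10.75
eef_pos: [0.4185, -0.2402, 0.0316]
tool_rot: [3.139, 0.002, -1.571]
force: [0.6, 0.4, 0.7]
width: 0.085
t: 11.55
eef_pos: [0.4197, -0.2411, 0.0337]
tool_rot: [-3.141, -0.0, -1.571]
force: [-1.2, 0.1, 5.9]
width: 0.0361
t 11.55 pos [ 419.7 -241.1   33.7] rot [-180.   -0.  -90.] F [-1.2  0.1  5.9] w 36.1
xyz [-392.1  -47.2 -146.4] turn [-0. -0. -0.]
```

```bash
python3 -m inch '[{"xyz":[0,0,-6],"turn":[0,0,0],"jaw":-1},{"xyz":[0,0,-18],"turn":[0,0,0],"jaw":-1},{"xyz":[0,0,-38],"turn":[0,0,0],"jaw":-1},{"xyz":[0,0,-62],"turn":[0,0,0],"jaw":-1},{"xyz":[0,0,-88],"turn":[0,0,0],"jaw":-1},{"xyz":[-4,0,-112],"turn":[0,0,0],"jaw":-1},{"xyz":[-14,-2,-132],"turn":[0,0,0],"jaw":-1},{"xyz":[-32,-4,-142],"turn":[0,0,0],"jaw":-1},{"xyz":[-60,-7,-147],"turn":[0,0,0],"jaw":-1},{"xyz":[-92,-11,-147],"turn":[0,0,0],"jaw":-1}]'; python3 -m inch '[{"xyz":[-36,-4,0],"turn":[0,0,0],"jaw":-1},{"xyz":[-72,-9,0],"turn":[0,0,0],"jaw":-1},{"xyz":[-108,-13,0],"turn":[0,0,0],"jaw":-1},{"xyz":[-144,-17,0],"turn":[0,0,0],"jaw":-1},{"xyz":[-180,-22,0],"turn":[0,0,0],"jaw":-1},{"xyz":[-216,-26,0],"turn":[0,0,0],"jaw":-1},{"xyz":[-250,-30,0],"turn":[0,0,0],"jaw":-1},{"xyz":[-277,-33,0],"turn":[0,0,0],"jaw":-1},{"xyz":[-294,-35,0],"turn":[0,0,0],"jaw":-1},{"xyz":[-300,-36,0],"turn":[0,0,0],"jaw":-1}]';python3 go.py 467 151 101 -90
```

```text
t: 12.55
eef_pos: [0.4307, -0.1485, 0.1821]
tool_rot: [-3.14, -0.001, -1.572]
force: [0.0, 0.3, -0.9]
width: 0.0357
t: 13.55
eef_pos: [0.4665, 0.1527, 0.1812]
tool_rot: [-3.141, 0.0, -1.569]
force: [0.7, -0.4, -1.3]
width: 0.036
t 13.55 pos [466.5 152.7 181.2] rot [-180.     0.   -89.9] F [ 0.7 -0.4 -1.3] w 36.0
xyz [ 1.7 -0.5 80.2] turn [-0.     0.     0.002]
```

```bash
python3 -m inch '[{"xyz":[1,0,8],"turn":[0,0,0],"jaw":-1},{"xyz":[1,0,22],"turn":[0,0,0],"jaw":-1},{"xyz":[1,0,38],"turn":[0,0,0],"jaw":-1},{"xyz":[1,0,53],"turn":[0,0,0],"jaw":-1},{"xyz":[1,0,65],"turn":[0,0,0],"jaw":-1},{"xyz":[1,0,73],"turn":[0,0,0],"jaw":-1},{"xyz":[1,0,78],"turn":[0,0,0],"jaw":-1},{"xyz":[1,0,80.5],"turn":[0,0,0],"jaw":-1},{"xyz":[1,0,81.5],"turn":[0,0,0],"jaw":-1},{"xyz":[1,0,81.5],"turn":[0,0,0],"jaw":-1}]'; python3 -m inch '[{"xyz":[0,0,0],"turn":[0,0,0],"jaw":-0.2},{"xyz":[0,0,0],"turn":[0,0,0],"jaw":0},{"xyz":[0,0,0],"turn":[0,0,0],"jaw":0.3},{"xyz":[0,0,0],"turn":[0,0,0],"jaw":0.5},{"xyz":[0,0,-10],"turn":[0,0,0],"jaw":0.5},{"xyz":[0,0,-35],"turn":[0,0,0],"jaw":0.5},{"xyz":[0,0,-70],"turn":[0,0,0],"jaw":0.5},{"xyz":[0,0,-110],"turn":[0,0,0],"jaw":0.6},{"xyz":[0,0,-140],"turn":[0,0,0],"jaw":0.8},{"xyz":[0,0,-150],"turn":[0,0,0],"jaw":1}]'; python3 go.py 425 -103 200 -90
```

```text
t: 14.55
eef_pos: [0.467, 0.1499, 0.0996]
tool_rot: [-3.141, -0.0, -1.571]
force: [-2.5, -2.3, 4.3]
width: 0.0357
t: 15.55
eef_pos: [0.4676, 0.1506, 0.2527]
tool_rot: [-3.137, 0.001, -1.571]
force: [-0.2, 0.5, -0.5]
width: 0.0879
t 15.55 pos [467.6 150.6 252.7] rot [-1.797e+02  1.000e-01 -9.000e+01] F [-0.2  0.5 -0.5] w 87.9
xyz [253.7  42.8  52.2] turn [-0.004  0.001 -0.   ]
```

```bash
python3 -m inch '[{"xyz":[15,3,0],"turn":[0,0,0],"jaw":1},{"xyz":[45,8,2],"turn":[0,0,0],"jaw":1},{"xyz":[87,15,6],"turn":[0,0,0],"jaw":1},{"xyz":[130,22,10],"turn":[0,0,0],"jaw":1},{"xyz":[173,29,14],"turn":[0,0,0],"jaw":1},{"xyz":[210,36,18],"turn":[0,0,0],"jaw":1},{"xyz":[238,40,22],"turn":[0,0,0],"jaw":1},{"xyz":[250,42,30],"turn":[0,0,0],"jaw":1},{"xyz":[253,43,40],"turn":[0,0,0],"jaw":1},{"xyz":[253,43,52],"turn":[0,0,0],"jaw":1}]';python3 go.py 425 -103 40 -90
python3 - <<'E'
from bench import *
import cv2
cv2.imwrite("pics/p2s.png",cv2.resize(snapshot("side")["color"][150:370,180:420],None,fx=2.6,fy=2.6))
E
```

```text
t: 16.55
eef_pos: [0.4237, -0.1022, 0.1961]
tool_rot: [3.142, 0.0, -1.57]
force: [1.0, -0.0, 0.1]
width: 0.094
t 16.55 pos [ 423.7 -102.2  196.1] rot [180.   0. -90.] F [ 1.  -0.   0.1] w 94.0
xyz [  0.9  -1.3 156.1] turn [0. 0. 0.]
```

View pics/p2s.png

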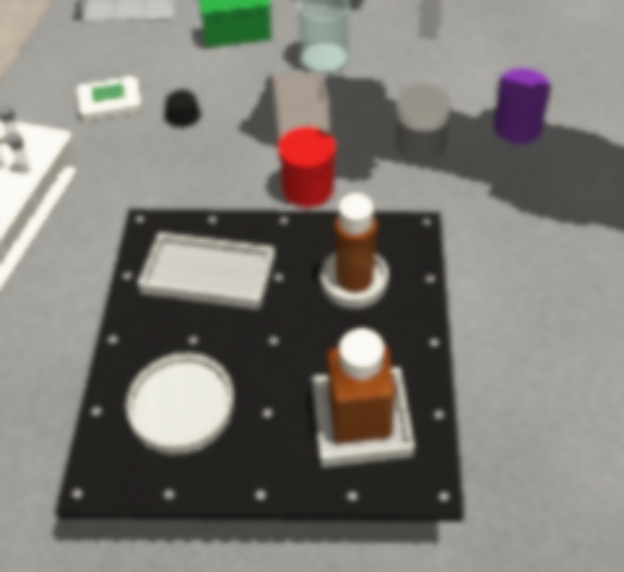

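Slim (355,245) and square (362,385) both stand inside their holders. Now the wide jar.

```bash
python3 -m inch '[{"xyz":[1,-1,20],"turn":[0,0,0],"jaw":1},{"xyz":[1,-1,45],"turn":[0,0,0],"jaw":1},{"xyz":[1,-1,70],"turn":[0,0,0],"jaw":1},{"xyz":[1,-1,95],"turn":[0,0,0],"jaw":1},{"xyz":[1,-1,115],"turn":[0,0,0],"jaw":1},{"xyz":[1,-1,132],"turn":[0,0,0],"jaw":1},{"xyz":[1,-1,145],"turn":[0,0,0],"jaw":1},{"xyz":[1,-1,152],"turn":[0,0,0],"jaw":1},{"xyz":[1,-1,156],"turn":[0,0,0],"jaw":1},{"xyz":[1,-1,156],"turn":[0,0,0],"jaw":1}]'; python3 -m inch '[{"xyz":[0,0,0],"turn":[0,0,0],"jaw":0.6},{"xyz":[0,0,0],"turn":[0,0,0],"jaw":0.4},{"xyz":[0,0,0],"turn":[0,0,0],"jaw":0.25},{"xyz":[0,0,0],"turn":[0,0,0],"jaw":-1},{"xyz":[0,0,0],"turn":[0,0,0],"jaw":-1},{"xyz":[0,0,0],"turn":[0,0,0],"jaw":-1},{"xyz":[0,0,0],"turn":[0,0,0],"jaw":-1}]' 18;python3 go.py 589 298 210 -90
```

```text
t: 17.6
eef_pos: [0.4246, -0.1034, 0.0408]
tool_rot: [3.141, 0.0, -1.57]
force: [0.3, -0.5, -0.9]
width: 0.0938
t: 18.3
eef_pos: [0.4247, -0.104, 0.0411]
tool_rot: [-3.141, -0.0, -1.571]
force: [-0.5, -0.7, 5.5]
width: 0.0599
t 18.3 pos [ 424.7 -104.    41.1] rot [-180.   -0.  -90.] F [-0.5 -0.7  5.5] w 59.9
xyz [-402.1 -164.2 -168.9] turn [-0. -0. -0.]
```

```bash
python3 -m inch '[{"xyz":[0,0,-6],"turn":[0,0,0],"jaw":-1},{"xyz":[0,0,-20],"turn":[0,0,0],"jaw":-1},{"xyz":[0,0,-44],"turn":[0,0,0],"jaw":-1},{"xyz":[0,0,-72],"turn":[0,0,0],"jaw":-1},{"xyz":[0,-4,-102],"turn":[0,0,0],"jaw":-1},{"xyz":[-3,-16,-130],"turn":[0,0,0],"jaw":-1},{"xyz":[-8,-36,-152],"turn":[0,0,0],"jaw":-1},{"xyz":[-20,-62,-164],"turn":[0,0,0],"jaw":-1},{"xyz":[-38,-90,-169],"turn":[0,0,0],"jaw":-1},{"xyz":[-62,-116,-169],"turn":[0,0,0],"jaw":-1}]'; python3 -m inch '[{"xyz":[-30,-22,0],"turn":[0,0,0],"jaw":-1},{"xyz":[-64,-38,0],"turn":[0,0,0],"jaw":-1},{"xyz":[-101,-46,0],"turn":[0,0,0],"jaw":-1},{"xyz":[-139,-48,0],"turn":[0,0,0],"jaw":-1},{"xyz":[-177,-48,0],"turn":[0,0,0],"jaw":-1},{"xyz":[-215,-48,0],"turn":[0,0,0],"jaw":-1},{"xyz":[-253,-48,0],"turn":[0,0,0],"jaw":-1},{"xyz":[-288,-48,0],"turn":[0,0,0],"jaw":-1},{"xyz":[-316,-48,0],"turn":[0,0,0],"jaw":-1},{"xyz":[-334,-48,0],"turn":[0,0,0],"jaw":-1}]';python3 go.py 589 298 107 -90
```

```text
t: 19.3
eef_pos: [0.5418, -0.042, 0.2111]
tool_rot: [-3.14, -0.0, -1.573]
force: [0.3, -1.1, -2.4]
width: 0.0594
t: 20.3
eef_pos: [0.5878, 0.2944, 0.2099]
tool_rot: [3.141, 0.0, -1.569]
force: [0.2, -0.1, -2.1]
width: 0.0595
t 20.3 pos [587.8 294.4 209.9] rot [179.9   0.  -89.9] F [ 0.2 -0.1 -2.1] w 59.5
xyz [ -3.6  -1.3 102.9] turn [0.001 0.    0.002]
```

```bash
python3 -m inch '[{"xyz":[-3,-1,12],"turn":[0,0,0],"jaw":-1},{"xyz":[-3,-1,32],"turn":[0,0,0],"jaw":-1},{"xyz":[-3,-1,52],"turn":[0,0,0],"jaw":-1},{"xyz":[-3,-1,70],"turn":[0,0,0],"jaw":-1},{"xyz":[-3,-1,83],"turn":[0,0,0],"jaw":-1},{"xyz":[-3,-1,92],"turn":[0,0,0],"jaw":-1},{"xyz":[-3,-1,98],"turn":[0,0,0],"jaw":-1},{"xyz":[-3,-1,101.5],"turn":[0,0,0],"jaw":-1},{"xyz":[-3,-1,103],"turn":[0,0,0],"jaw":-1},{"xyz":[-3,-1,103],"turn":[0,0,0],"jaw":-1}]'; python3 -m inch '[{"xyz":[0,0,0],"turn":[0,0,0],"jaw":0.35},{"xyz":[0,0,0],"turn":[0,0,0],"jaw":0.5},{"xyz":[0,0,0],"turn":[0,0,0],"jaw":0.7},{"xyz":[0,0,0],"turn":[0,0,0],"jaw":0.7},{"xyz":[0,0,-10],"turn":[0,0,0],"jaw":0.7},{"xyz":[0,0,-35],"turn":[0,0,0],"jaw":0.7},{"xyz":[0,0,-70],"turn":[0,0,0],"jaw":0.7},{"xyz":[0,0,-110],"turn":[0,0,0],"jaw":0.7},{"xyz":[0,0,-132],"turn":[0,0,0],"jaw":0.7},{"xyz":[0,0,-140],"turn":[0,0,0],"jaw":0.7}]'; python3 go.py 569 -376 200 -96.3
```

```text
t: 21.3
eef_pos: [0.5899, 0.2952, 0.1074]
tool_rot: [-3.141, 0.0, -1.571]
force: [-0.6, 0.1, -1.3]
width: 0.0596
t: 22.3
eef_pos: [0.5904, 0.2956, 0.2504]
tool_rot: [-3.138, 0.002, -1.571]
force: [-0.8, 0.4, -0.5]
width: 0.0801
t 22.3 pos [590.4 295.6 250.4] rot [-1.798e+02  1.000e-01 -9.000e+01] F [-0.8  0.4 -0.5] w 80.1
xyz [671.7  21.5  49.1] turn [-0.004  0.002  0.11 ]
```

```bash
python3 -m inch '[{"xyz":[15,1,0],"turn":[0,0,0],"jaw":0.7},{"xyz":[48,2,0],"turn":[0,0,0],"jaw":0.7},{"xyz":[92,4,0],"turn":[0,0,0],"jaw":0.7},{"xyz":[139,6,0],"turn":[0,0,0],"jaw":0.7},{"xyz":[186,8,0],"turn":[0,0,0],"jaw":0.7},{"xyz":[233,9,0],"turn":[0,0,0],"jaw":0.7},{"xyz":[280,10,0],"turn":[0,0,0],"jaw":0.7},{"xyz":[327,11,0],"turn":[0,0,0],"jaw":0.7},{"xyz":[374,13,0],"turn":[0,0,0],"jaw":0.7},{"xyz":[420,15,0],"turn":[0,0,0],"jaw":0.7}]';python3 -m inch '[{"xyz":[46,1,0],"turn":[0,0,0],"jaw":0.7},{"xyz":[92,2,0],"turn":[0,0,0.03],"jaw":0.7},{"xyz":[138,3,5],"turn":[0,0,0.06],"jaw":0.7},{"xyz":[180,4,15],"turn":[0,0,0.09],"jaw":0.7},{"xyz":[215,5,25],"turn":[0,0,0.11],"jaw":0.7},{"xyz":[238,6,35],"turn":[0,0,0.11],"jaw":0.7},{"xyz":[249,6,43],"turn":[0,0,0.11],"jaw":0.7},{"xyz":[252,6,49],"turn":[0,0,0.11],"jaw":0.7}]';python3 go.py 569 -376 35 -96.3
```

```text
t: 23.3
eef_pos: [0.5728, -0.1279, 0.2455]
tool_rot: [3.139, 0.0, -1.572]
force: [1.3, -0.3, 0.0]
width: 0.0799
t: 24.1
eef_pos: [0.5672, -0.3778, 0.1961]
tool_rot: [3.139, 0.001, -1.683]
force: [-0.6, 0.1, 0.1]
width: 0.0798
t 24.1 pos [ 567.2 -377.8  196.1] rot [179.9   0.  -96.4] F [-0.6  0.1  0.1] w 79.8
xyz [ -1.9  -1.9 161.1] turn [ 0.002  0.001 -0.002]
```

```bash
python3 - <<'E'
from bench import *
import cv2,numpy as np
c=snapshot("side")["color"];t=snapshot("top")["color"]
a=cv2.resize(c[210:370,190:370],(400,356));b=cv2.resize(t[100:300,90:290],(356,356))
cv2.imwrite("pics/p3.png",np.hstack([a,b]))
E
```

```text
(no output)
```

View pics/p3.png

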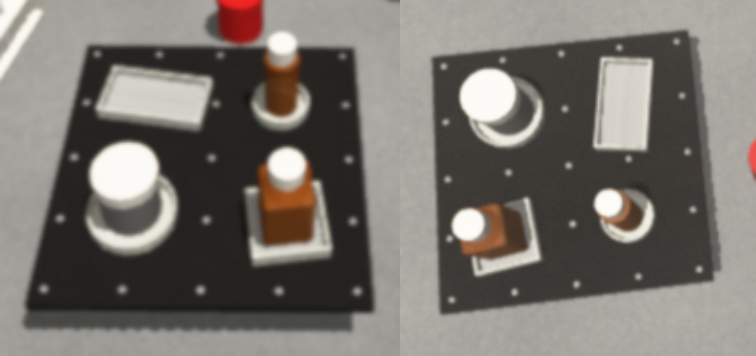

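All three placed containers stand in their holders: jar (125,190), slim (282,75) and square (288,195) in the left half. The box is last.

```bash
python3 -m inch '[{"xyz":[-1,-1,20],"turn":[0,0,0],"jaw":0.7},{"xyz":[-1.5,-1,45],"turn":[0,0,0],"jaw":0.7},{"xyz":[-1.5,-1,70],"turn":[0,0,0],"jaw":0.7},{"xyz":[-1.5,-1,95],"turn":[0,0,0],"jaw":0.7},{"xyz":[-1.5,-1,117],"turn":[0,0,0],"jaw":0.7},{"xyz":[-1.5,-1,136],"turn":[0,0,0],"jaw":0.7},{"xyz":[-1.5,-1,150],"turn":[0,0,0],"jaw":0.7},{"xyz":[-1.5,-1,157],"turn":[0,0,0],"jaw":0.7},{"xyz":[-1.5,-1,161],"turn":[0,0,0],"jaw":0.7},{"xyz":[-1.5,-1,161],"turn":[0,0,0],"jaw":0.7}]'; python3 -m inch '[{"xyz":[0,0,0],"turn":[0,0,0],"jaw":0.3},{"xyz":[0,0,0],"turn":[0,0,0],"jaw":0.1},{"xyz":[0,0,0],"turn":[0,0,0],"jaw":-0.1},{"xyz":[0,0,0],"turn":[0,0,0],"jaw":-0.2},{"xyz":[0,0,0],"turn":[0,0,0],"jaw":-1},{"xyz":[0,0,0],"turn":[0,0,0],"jaw":-1},{"xyz":[0,0,0],"turn":[0,0,0],"jaw":-1},{"xyz":[0,0,0],"turn":[0,0,0],"jaw":-1}]' 20;python3 go.py 602 163 210 -90.9
```

```text
t: 25.2
eef_pos: [0.5699, -0.3754, 0.0372]
tool_rot: [-3.141, 0.0, -1.681]
force: [0.1, -0.6, 0.2]
width: 0.08
t: 26.0
eef_pos: [0.5697, -0.3757, 0.037]
tool_rot: [-3.142, -0.0, -1.681]
force: [-0.3, -1.2, 1.4]
width: 0.0377
t 26.0 pos [ 569.7 -375.7   37. ] rot [-180.    -0.   -96.3] F [-0.3 -1.2  1.4] w 37.7
xyz [-538.9   27.2 -173.1] turn [-0.    -0.    -0.095]
```

```bash
python3 -m inch '[{"xyz":[0,0,-6],"turn":[0,0,0],"jaw":-1},{"xyz":[0,0,-20],"turn":[0,0,0],"jaw":-1},{"xyz":[0,0,-44],"turn":[0,0,0],"jaw":-1},{"xyz":[0,0,-72],"turn":[0,0,0],"jaw":-1},{"xyz":[0,0,-102],"turn":[0,0,0],"jaw":-1},{"xyz":[0,0,-130],"turn":[0,0,0],"jaw":-1},{"xyz":[-4,0,-152],"turn":[0,0,0],"jaw":-1},{"xyz":[-14,1,-165],"turn":[0,0,0],"jaw":-1},{"xyz":[-34,2,-171],"turn":[0,0,0],"jaw":-1},{"xyz":[-64,3,-173],"turn":[0,0,0],"jaw":-1}]'; python3 -m inch '[{"xyz":[-36,2,0],"turn":[0,0,0],"jaw":-1},{"xyz":[-72,4,0],"turn":[0,0,0],"jaw":-1},{"xyz":[-108,6,0],"turn":[0,0,0],"jaw":-1},{"xyz":[-144,8,0],"turn":[0,0,0],"jaw":-1},{"xyz":[-180,9,0],"turn":[0,0,0],"jaw":-1},{"xyz":[-216,11,0],"turn":[0,0,0],"jaw":-1},{"xyz":[-252,13,0],"turn":[0,0,0],"jaw":-1},{"xyz":[-288,15,0],"turn":[0,0,0],"jaw":-1},{"xyz":[-324,16,0],"turn":[0,0,0],"jaw":-1},{"xyz":[-360,18,0],"turn":[0,0,0],"jaw":-1}]';python3 -m inch '[{"xyz":[-34,2,0],"turn":[0,0,-0.02],"jaw":-1},{"xyz":[-64,3,0],"turn":[0,0,-0.05],"jaw":-1},{"xyz":[-88,4,0],"turn":[0,0,-0.08],"jaw":-1},{"xyz":[-105,5,0],"turn":[0,0,-0.095],"jaw":-1},{"xyz":[-113,6,0],"turn":[0,0,-0.095],"jaw":-1},{"xyz":[-115,6,0],"turn":[0,0,-0.095],"jaw":-1},{"xyz":[-115,6,0],"turn":[0,0,-0.095],"jaw":-1}]'; python3 go.py 602 163 103 -90.9
python3 - <<'E'
from bench import *
import cv2
cv2.imwrite("pics/p4.png",cv2.resize(snapshot("side")["color"][150:370,180:420],None,fx=2.6,fy=2.6))
E
```

```text
t: 27.0
eef_pos: [0.5734, -0.3107, 0.2101]
tool_rot: [3.141, -0.0, -1.682]
force: [0.2, -0.2, -2.2]
width: 0.0378
t: 28.0
eef_pos: [0.5942, 0.0511, 0.2093]
tool_rot: [3.14, -0.0, -1.68]
force: [1.2, 0.0, -2.0]
width: 0.0378
t: 28.7
eef_pos: [0.6022, 0.1622, 0.2098]
tool_rot: [3.141, -0.0, -1.587]
force: [0.1, -0.4, -1.1]
width: 0.038
t 28.7 pos [602.2 162.2 209.8] rot [180.   -0.  -90.9] F [ 0.1 -0.4 -1.1] w 38.0
xyz [ -0.9   0.2 106.8] turn [ 0.    -0.    -0.001]
```

View pics/p4.png

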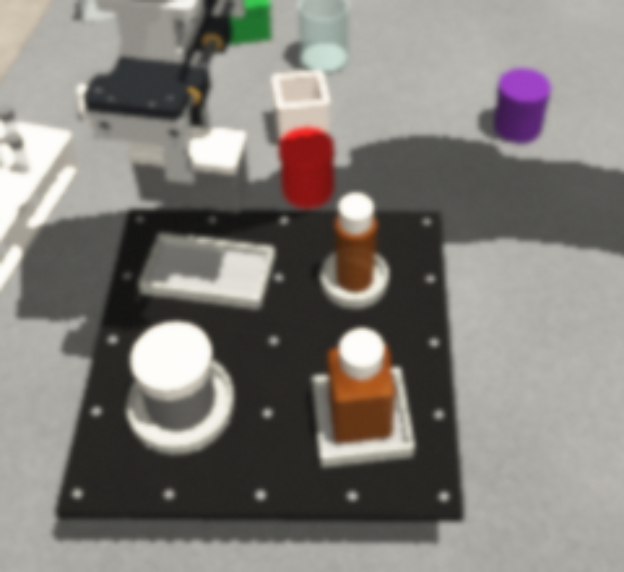

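The box is held level at (190,160) above the oblong holder, so I'm lowering it.

```bash
python3 -m inch '[{"xyz":[-1,0,12],"turn":[0,0,0],"jaw":-1},{"xyz":[-1,0,32],"turn":[0,0,0],"jaw":-1},{"xyz":[-1,0,52],"turn":[0,0,0],"jaw":-1},{"xyz":[-1,0,70],"turn":[0,0,0],"jaw":-1},{"xyz":[-1,0,84],"turn":[0,0,0],"jaw":-1},{"xyz":[-1,0,94],"turn":[0,0,0],"jaw":-1},{"xyz":[-1,0,101],"turn":[0,0,0],"jaw":-1},{"xyz":[-1,0,105],"turn":[0,0,0],"jaw":-1},{"xyz":[-1,0,106.5],"turn":[0,0,0],"jaw":-1},{"xyz":[-1,0,106.5],"turn":[0,0,0],"jaw":-1}]'; python3 -m inch '[{"xyz":[0,0,0],"turn":[0,0,0],"jaw":-0.1},{"xyz":[0,0,0],"turn":[0,0,0],"jaw":0.1},{"xyz":[0,0,0],"turn":[0,0,0],"jaw":0.3},{"xyz":[0,0,0],"turn":[0,0,0],"jaw":0.3},{"xyz":[0,0,-10],"turn":[0,0,0],"jaw":0.3},{"xyz":[0,0,-35],"turn":[0,0,0],"jaw":0.3},{"xyz":[0,0,-70],"turn":[0,0,0],"jaw":0.3},{"xyz":[0,0,-110],"turn":[0,0,0],"jaw":0.3},{"xyz":[0,0,-142],"turn":[0,0,0],"jaw":0.3},{"xyz":[0,0,-150],"turn":[0,0,0],"jaw":0.3}]'; python3 -m inch '[{"xyz":[20,0,0],"turn":[0,0,0],"jaw":0.3},{"xyz":[60,0,0],"turn":[0,0,0],"jaw":0.3},{"xyz":[105,0,0],"turn":[0,0,0],"jaw":0.3},{"xyz":[150,0,0],"turn":[0,0,0],"jaw":0.3},{"xyz":[195,0,0],"turn":[0,0,0],"jaw":0.3},{"xyz":[240,0,0],"turn":[0,0,0],"jaw":0.3},{"xyz":[280,0,0],"turn":[0,0,0],"jaw":0.3},{"xyz":[310,0,0],"turn":[0,0,0],"jaw":0.3},{"xyz":[325,0,0],"turn":[0,0,0],"jaw":0.3},{"xyz":[330,0,0],"turn":[0,0,0],"jaw":0.3}]'
python3 - <<'E'
from bench import *
import cv2
from h import *
s=snapshot("side");t=snapshot("top");np.savez("top1.npz",**t)
a=cv2.resize(s["color"][210:370,190:370],(400,356));b=cv2.resize(t["color"][100:300,90:290],(356,356))
cv2.imwrite("pics/p5.png",np.hstack([a,b]))
cv2.imwrite("pics/p5t.png",t["color"])
p=pts(t)
for n,z,lo,hi,c in [("jar",.134,.12,.15,(589,298)),("slim",.166,.15,.18,(467,151)),("sq",.166,.15,.18,(442,289)),("box",.126,.112,.14,(602,163))]:
    m=(p[...,2]>lo)&(p[...,2]<hi)&(np.hypot(p[...,0]-c[0]/1e3,p[...,1]-c[1]/1e3)<.07)&(t["color"].min(2)>110)
    R,C=rect(t,m,z);print(n,"top z %.4f"%np.median(p[m][:,2]),"want",z,"cen",np.round(R[0]),"target",c,np.round(R[1]),round(R[2],1))
E
```

```text
t: 29.75
eef_pos: [0.6023, 0.1642, 0.1037]
tool_rot: [-3.141, 0.0, -1.586]
force: [0.5, -0.4, -1.6]
width: 0.0375
t: 30.75
eef_pos: [0.6034, 0.1646, 0.2582]
tool_rot: [-3.136, 0.002, -1.586]
force: [-0.8, 0.1, 0.1]
width: 0.061
t: 31.75
eef_pos: [0.5969, -0.167, 0.2533]
tool_rot: [3.141, 0.0, -1.588]
force: [-0.2, 0.5, -1.1]
width: 0.0608
jar top z 0.1337 want 0.134 cen [588. 294.] target (589, 298) [61. 62.] 0.8
slim top z 0.1655 want 0.166 cen [464. 149.] target (467, 151) [28. 29.] 0.6
sq top z 0.1654 want 0.166 cen [441. 288.] target (442, 289) [31. 34.] 0.6
box top z 0.1258 want 0.126 cen [600. 162.] target (602, 163) [40. 90.] 89.1
```

View pics/p5.png

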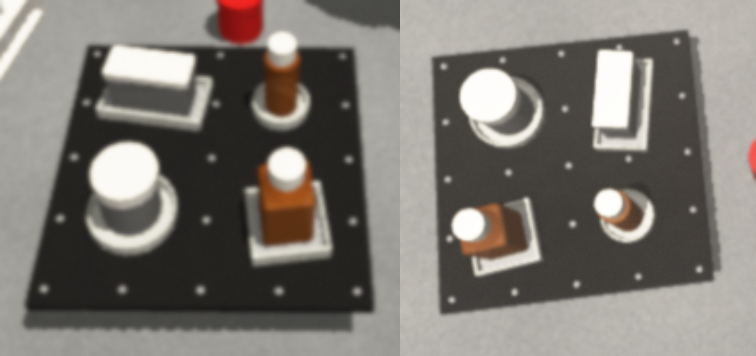

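View pics/p5t.png

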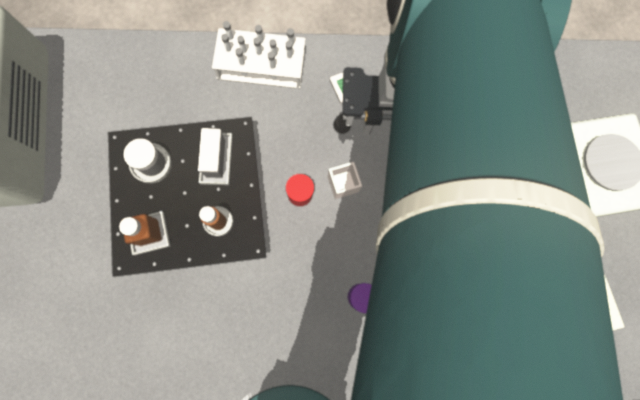

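Top heights match the holder floors to within 1 mm, and all four containers are within 4 mm of centre, against 8–9 mm of play. The open jar is still at (345,179). Handing in.

```bash
python3 -c "
from bench import *
print(finish_job())"
```

```text
the job is handed in; nothing more can be done
None
```

I loaded all four closed containers into their matching holders, upright, and handed the job in at about 32 s. The order was square bottle, slim bottle, wide jar, oblong box.

- **Placement:** In the last camera check, every container's top was within 1 mm of the height expected on the holder floor. Centres were within about 4 mm of the holder centres, against 8–9 mm of play.
- **Forces:** The readings after each move stayed under 6 N; I did not check between readings.
- **Left alone:** The open jar stands at its original pixel. The arm hid the beaker in the last top view; it was last seen standing in the side view just before the box was lowered. I did not grip any look-alike.
- **Disagreement:** In the first measurements the side view differed from the top view by up to about 10 mm in y on the containers. I put this down to their side faces being counted, and relied on the top view.

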